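# Clock the gas elbow to the ring burner

### The arm

A 6-joint arm with a two-finger parallel gripper is mounted at the origin on the work surface. World frame = base frame: x ahead of the robot, y to its left, z up, the work surface at z = 0. Lengths are in m, angles in rad, forces in N, time in s.
With the tool pointing down it reaches from about 0.35 to 0.925 m from the base axis. Payload 6.4 kg.
Tool frame: the origin (TCP) lies between the finger pads; the fingertips stand 14 mm ahead of it and the grasp point (between the pads) lies 5 mm behind it; x points along the fingers, y is the direction in which the jaws open and shut, and the axes are right-handed (so a half turn about x gives the same grasp; the last joint's range is limited). The gripper opens to 94 mm and grips with 3 to 60 N. Pads are 16 mm wide; open, the fingers measure 119 mm over their backs; the gripper's body (75 mm by 177 mm) begins 78 mm behind the grasp point.
Start: joints at [-1.501, 0.245, 1.558, -0, 1.339, -0.174], TCP at [0.157, -0.631, 0.219] pointing down, gripper open.
Joint ranges: [-3.13, 3.13], [-1.02, 2.26], [0.13, 2.54], [-0.95, 4.09], [0.21, 2.88], [-2.74, 2.74]. Speed limits (rad/s): [2.57, 2.57, 3.14, 3.14, 3.14, 3.14].

### API

Orientations are given as a 3x3 rotation matrix whose columns are the frame's x, y, z axes.
In Python, from workcell import robot gives the robot as it stands. The module is installed in compiled form; this text tells all that it offers.
- The arm moves only by the tool drive_tool, never from a script. Its argument "plan" is one flat list of numbers, 5 for each row, row after row: the shift along the world's x, y, z in mm, then the turn about the world's z in rad, then the finger opening in mm, from 0 to 94. A call has 1 to 12 rows; each row shifts and turns the pose as measured when the row begins; what a row does not reach is not made up. A row lasts 1/10 s, in which the tool goes at most 50 mm and 8.59 degrees, less where a joint would pass 70% of its speed; a pose out of reach is approached as far as the arm can. A call with a gripper value outside its range is refused whole. The fingers move at their own pace and stop on an object; "force" is the grip in N (left out, the last holds). Time passes only in rows, so rows that do not move let the fingers close. It gives the time, the measured TCP pose, the force and the opening at its end, in the units of the state.
- robot.get_obs(): the state, without advancing time (a new reading comes with each control period).
- robot.snapshot(name): name is "side" or "top"; returns the picture (400x640x3 uint8, red, green, blue); there is no depth.
- robot.calibration(name): a dict with "camera_matrix" (3x3 intrinsics, pixels), "k1" (the pictures are not rectified: a ray, as slopes to the right and down, at radius r is drawn at 1 + k1 r^2 times it, then the intrinsics apply), "pose" (4x4, takes a point from camera to world coordinates). Camera axes: x right, y down, z forward; pixel columns grow to the right and rows downward; lengths in m; the calibration is good to about 2 mm. A picture is of the moment at which its call begins. calibration takes no time and is no camera call.
- robot.finish_job(): hands the job in, once; it reports no verdict.
The state is a dict: "time_s": time; "joint_positions": joint angles; "joint_vel": joint speeds; "joint_efforts": joint torques, N m; "eef_pos": TCP position; "tool_rot": TCP orientation; "contact_force": force on the tool from outside, world axes, zero at the start; "wrist_torque": the same for the moment, N m; "gripper_width": opening from 0.0 (shut) to 1.0 (fully open).
Only numpy, scipy, OpenCV 4.12 (cv2) and the standard library are available. Lean on these libraries where they do the work, as an engineer would, in place of code of your own. Each camera call takes 0.05 s, during which the arm holds its last target. There are 200 camera calls.

### The job

On the tinsmith's bench a pipe elbow has been started by hand on its threaded stub. Screw it on further, clockwise seen from above, and stop when its outlet points straight at the inlet nipple of the ring burner, without running it past. Leave the tee on the other stub as it is.

Things in the scene. Friction and masses are not known exactly. Their poses are not given: they have to be found in the camera images.
- elbow: Steel pipe elbow on an upright threaded stub with a round flange. Origin where its two bore axes cross, on the stub's axis, about 100 mm above the bench; x along the level outlet arm, z up. Arm and upright leg are round, 30 mm in diameter; the leg reaches 42 mm down, its lowest 13 mm a 38 mm collar. A like elbow lying loose is a spare and does not count.
- elbow_mouth (a point): Centre of the outlet's mouth, 60 mm from the stub's axis; a 38 mm collar covers the last 12 mm of the arm. The elbow cannot lift off: it turns about the stub's axis on its thread, stiffly (0.2 N m), sinks 1.8 mm a turn and stays where left. At the start 0.6 to 1.4 rad of clockwise turn (from above) is left to face the nipple; the thread allows at least 0.8 rad more.
- nipple (a point): Centre of the open end of the ring burner's brass inlet nipple, a level tube 21 mm in diameter facing the elbow's stub, 95 mm from the stub's axis, 100 mm above the bench. The fixed burner behind it is a dark steel ring 190 mm across on four legs, at most 125 mm high.
- tee_end (a point): Centre of one of the two open ends of the steel tee on the other stub: 60 mm from that stub's axis, about 100 mm above the bench. Like the elbow, but with two outlets in one line; it too would turn if pushed.
There are look-alikes about, which are no part of the job. What is shaped like the part that bears elbow but brown or turquoise is not meant.

How it is judged:
At the end, for the whole second after the job is handed in: The elbow is at rest and its outlet points at the burner's nipple: the nipple's centre lies within 18 mm of the outlet's centre line seen from above (about 11 degrees either way) (y of nipple in the frame of elbow between -0.018 and 0.018 m and x of nipple in the frame of elbow above 0.05 m and angular speed of elbow below 0.05 rad/s); the robot touches nothing.
It fails at once if the elbow was run well past the nipple (nipple more than 35 mm, about 21 degrees, to the left of the outlet's line) (y of nipple in the frame of elbow above 0.035 m).
It fails at once if the tee was turned (its end moved more than 15 mm) (distance of tee_end from where it was at the start of the episode above 0.015 m).
It also fails if it takes over 32 s, if anything falls off the work surface, if the arm or the gripper's body presses on something with over 40 N, if the wrist force passes 120 N, or if a joint passes its speed limit or range.

## Working session

There is one attempt and no reset: what is moved stays moved. The work goes in short steps, Python scripts to look and compute and a tool call to move; the robot and the scene stay as the last step left them, time stands still between calls to the robot, and variables do not carry over. Pictures are saved under pics/ and viewed, about 8 in all and at most 12, crops included, and the job is handed in when it is done.

Besides the shell and the picture viewer there is one more tool, called after "Emit:" as name(argument=value, ...) on one line, values as JSON. drive_tool: Moves the arm, as the interface text tells. Its arguments: {"type":"object","properties":{"plan":{"type":"array","items":{"type":"number"}},"force":{"type":"number"}},"required":["plan"]}

```bash
mkdir -p pics
cat > h.py <<'E'
import numpy as np, cv2
from workcell import robot
def ray(n,u,v):
    c=robot.calibration(n);K=np.array(c["camera_matrix"]);P=np.array(c["pose"])
    d=np.array([(u-K[0,2])/K[0,0],(v-K[1,2])/K[1,1]]);s=d.copy()
    for _ in range(20): s=d/(1+c["k1"]*(s@s))
    return P[:3,3],P[:3,:3]@np.array([s[0],s[1],1])
def onz(n,u,v,z):
    o,d=ray(n,u,v);return o+d*(z-o[2])/d[2]
def proj(n,p):
    c=robot.calibration(n);K=np.array(c["camera_matrix"]);P=np.array(c["pose"])
    q=P[:3,:3].T@(np.array(p)-P[:3,3]);s=q[:2]/q[2];s=s*(1+c["k1"]*(s@s))
    return K[:2,:2]@s+K[:2,2]
def two(a,b):
    o1,d1=ray(*a);o2,d2=ray(*b)
    t=np.linalg.lstsq(np.c_[d1,-d2],o2-o1,rcond=None)[0]
    p,q=o1+t[0]*d1,o2+t[1]*d2;return (p+q)/2,np.linalg.norm(p-q)
def snap(n,f):
    im=robot.snapshot(n);cv2.imwrite(f"pics/{f}.png",im[:,:,::-1]);return im
E
python3 - <<'E'
from h import *
for n in("top","side"):
    snap(n,n+"0");c=robot.calibration(n);print(n,np.round(c["camera_matrix"],1).tolist(),c["k1"],np.round(c["pose"],3).tolist())
E
```

```text
top [[516.5, 0.0, 319.4], [0.0, 516.5, 198.8], [0.0, 0.0, 1.0]] -0.13992277194544736 [[0.016, -0.983, 0.184, 0.326], [-1.0, -0.013, 0.018, -0.035], [-0.015, -0.184, -0.983, 1.262], [0.0, 0.0, 0.0, 1.0]]
side [[367.2, 0.0, 311.4], [0.0, 367.2, 202.9], [0.0, 0.0, 1.0]] -0.04567131811549353 [[0.935, -0.217, 0.281, 0.335], [-0.356, -0.595, 0.721, -0.6], [0.011, -0.774, -0.633, 0.585], [0.0, 0.0, 0.0, 1.0]]
```

View pics/top0.png

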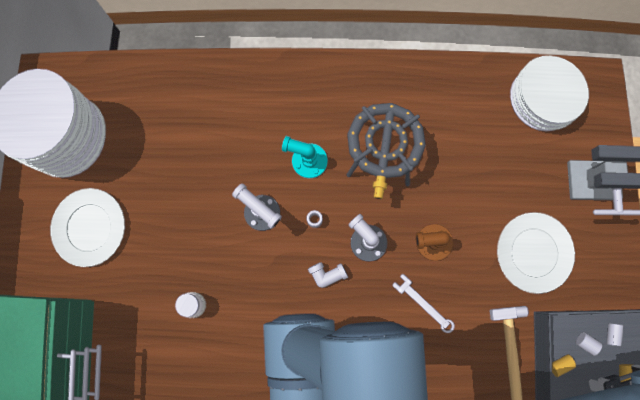

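View pics/side0.png

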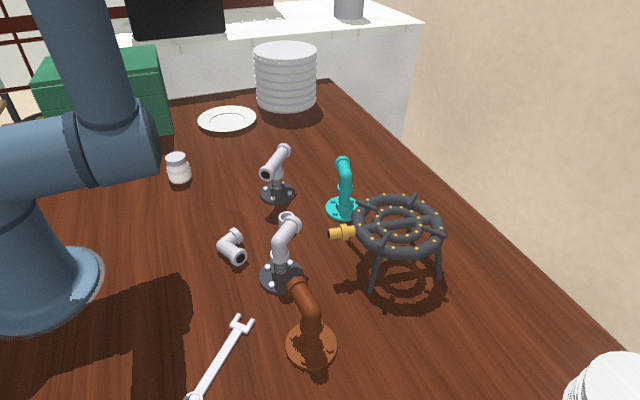

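Top view: what could be taken for the elbow is the steel elbow on its flange (365,235), the spare lying loose (328,275), the tee (257,205), the brown one (435,242) and the turquoise one (305,158). I choose (365,235): it is steel, upright on a flange and next to the burner nipple (380,190). In the side view it is at (285,240) and the nipple at (335,232). I'll check this with a close crop.

Run:
```python
from h import *
t=cv2.imread("pics/top0.png");s=cv2.imread("pics/side0.png")
a=cv2.resize(t[170:270,330:430],(400,400),interpolation=cv2.INTER_CUBIC);a=cv2.resize(a,(390,390))
b=cv2.resize(s[195:295,250:350],(390,390),interpolation=cv2.INTER_CUBIC)
cv2.imwrite("pics/crop.png",np.hstack([a,b]))
for u,v,z in[(368,246,.01),(358,221,.1),(374,240,.1),(380,199,.1),(381,140,.11),(435,242,.1),(257,205,.1)]:print(u,v,np.round(onz("top",u,v,z),3))
# brightness blob of elbow, nipple mask
h=cv2.cvtColor(t,cv2.COLOR_BGR2HSV)
m=cv2.inRange(h,(15,120,120),(35,255,255));m[:170]=0;m[215:]=0;m[:,:360]=0;m[:,400:]=0
ys,xs=np.nonzero(m);print("nip",xs.min(),xs.max(),ys.min(),ys.max(),[ (r,xs[ys==r].min(),xs[ys==r].max()) for r in np.unique(ys)])
```

```text
368 246 [ 0.444 -0.132  0.01 ]
358 221 [ 0.492 -0.102  0.1  ]
374 240 [ 0.449 -0.138  0.1  ]
380 199 [ 0.544 -0.152  0.1  ]
381 140 [ 0.681 -0.155  0.11 ]
435 242 [ 0.446 -0.277  0.1  ]
257 205 [0.526 0.129 0.1  ]
nip 372 386 170 197 [(np.int64(170), np.int64(382), np.int64(382)), (np.int64(171), np.int64(381), np.int64(383)), (np.int64(172), np.int64(382), np.int64(382)), (np.int64(176), np.int64(377), np.int64(383)), (np.int64(177), np.int64(376), np.int64(384)), (np.int64(178), np.int64(376), np.int64(384)), (np.int64(179), np.int64(376), np.int64(384)), (np.int64(180), np.int64(375), np.int64(384)), (np.int64(181), np.int64(374), np.int64(384)), (np.int64(182), np.int64(373), np.int64(384)), (np.int64(183), np.int64(373), np.int64(386)), (np.int64(184), np.int64(373), np.int64(386)), (np.int64(185), np.int64(372), np.int64(386)), (np.int64(186), np.int64(373), np.int64(386)), (np.int64(187), np.int64(373), np.int64(386)), (np.int64(188), np.int64(374), np.int64(386)), (np.int64(189), np.int64(374), np.int64(383)), (np.int64(190), np.int64(374), np.int64(383)), (np.int64(191), np.int64(374), np.int64(383)), (np.int64(192), np.int64(374), np.int64(383)), (np.int64(193), np.int64(374), np.int64(383)), (np.int64(194), np.int64(373), np.int64(382)), (np.int64(195), np.int64(373), np.int64(382)), (np.int64(196), np.int64(373), np.int64(382)), (np.int64(197), np.int64(374), np.int64(382))]
```

View pics/crop.png

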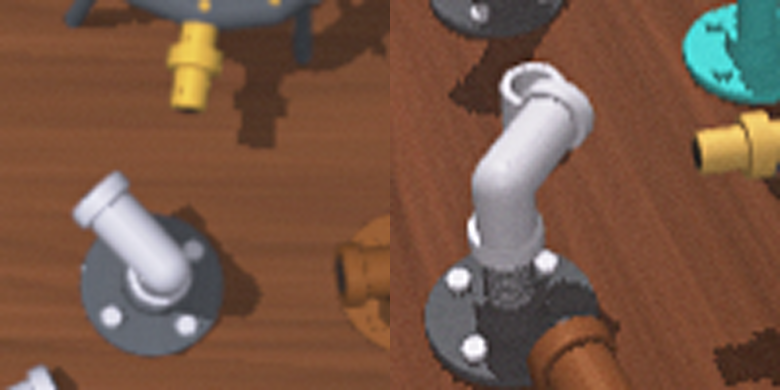

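The crop confirms it. The steel elbow's mouth is at top pixel about (355,220), its flange centre at about (369,243), and the nipple's end at about (378,197.5). The brown look-alike stands close by at (420,240).

Run:
```python
from h import *
t=cv2.imread("pics/top0.png");h=cv2.cvtColor(t,cv2.COLOR_BGR2HSV)
R=np.zeros(t.shape[:2],np.uint8);R[205:268,345:392]=255
# flange: low-saturation everything in region (flange+elbow)
m=cv2.inRange(h,(0,0,60),(180,80,255))&R
# lower half contour of flange -> circle fit using rays on z=.008
c=max(cv2.findContours(m,0,1)[0],key=cv2.contourArea)[:,0]
pts=np.array([onz("top",u,v,.008)[:2] for u,v in c if v>236])
A=np.c_[2*pts,np.ones(len(pts))];s=np.linalg.lstsq(A,(pts**2).sum(1),rcond=None)[0]
st=s[:2];print("stub",st,"r",np.sqrt(s[2]+st@st), "resid",np.std(np.linalg.norm(pts-st,axis=1)))
e=cv2.inRange(h,(0,0,140),(180,70,255))&R
c=max(cv2.findContours(e,0,1)[0],key=cv2.contourArea)[:,0]
p=np.array([onz("top",u,v,.1)[:2] for u,v in c],np.float32)
far=p[np.linalg.norm(p-st,axis=1)<.07];vx=cv2.fitLine(p,2,0,.01,.01).ravel();print("arm line",vx,np.degrees(np.arctan2(vx[1],vx[0])))
mo=onz("top",354.9,219.7,.1)[:2];ni=onz("top",378,198,.1)[:2]
mo2,g=two(("top",354.9,219.7),("side",250+550/3.9-3,195+88/3.9));print(mo2,g)
ni2,g=two(("top",378,198),("side",250+702/3.9-100,195+153/3.9));print(ni2,g)
for n,q in(("mouth",mo),("nip",ni)):
    d=q-st;print(n,q,np.linalg.norm(d),np.degrees(np.arctan2(d[1],d[0])))
for n,z in(("brown",.008),):print(onz("top",436,243,z))
print("tee",onz("top",262,213,.008),onz("top",238,190,.1),onz("top",276,221,.1),"burner",onz("top",387,141,.12), "spare",onz("top",327,275,.02), "legs",onz("top",350,175,0),onz("top",408,180,0))
print(robot.get_obs())
```

```text
stub [ 0.45245103 -0.13314456] r 0.043783778787839026 resid 0.0008254767488257915
arm line [ 0.7221081   0.6917802   0.467882   -0.11890586] 43.77119
[ 0.57099762 -0.13825175  0.12744919] 0.18091493421566446
[ 0.54773366 -0.14809019  0.10103731] 0.0038753992747807705
mouth [ 0.49516592 -0.09496806] 0.05728880170934285 41.788804975309255
nip [ 0.54601374 -0.14769851] 0.09468790486970904 -8.841668317602847
[ 0.45350694 -0.29847015  0.008     ]
tee [0.52205986 0.12904633 0.008     ] [0.56055967 0.17475316 0.1       ] [0.48967566 0.08437511 0.1       ] burner [ 0.67605525 -0.16739679  0.12      ] spare [ 0.37253188 -0.03324309  0.02      ] legs [ 0.62274047 -0.08750527  0.        ] [ 0.61191718 -0.23310867  0.        ]
{'time_s': 0.1, 'joint_positions': array([-1.50106019e+00,  2.45723399e-01,  1.55884390e+00, -3.20243687e-05,
        1.33870422e+00, -1.74081216e-01]), 'joint_vel': array([ 4.40688255e-04,  1.49062706e-05, -8.26803215e-04, -1.50945822e-04,
        1.52570347e-03, -1.23828775e-03]), 'joint_efforts': array([-2.66062960e-05, -4.16915417e+01, -3.15526056e+01,  6.86408160e-02,
        3.09829332e-02, -5.51198912e-05]), 'eef_pos': array([ 0.15688977, -0.63026643,  0.21849478]), 'tool_rot': array([[-1.48072837e-04,  2.41415879e-01, -9.70421739e-01],
       [ 1.67261541e-03, -9.70420332e-01, -2.41415784e-01],
       [-9.99998590e-01, -1.65888947e-03, -2.60103027e-04]]), 'contact_force': array([ 0.33500828,  0.86293858, -0.03099701]), 'wrist_torque': array([-0.02006383,  0.05281632, -0.02251988]), 'gripper_width': 1.001793798774796}
```

Emit:
drive_tool(plan=[25,41,0,0.042,60,25,41,0,0.042,60,25,41,0,0.042,60,25,41,0,0.042,60,25,41,0,0.042,60,25,41,0,0.042,60,25,41,0,0.042,60,25,41,0,0.042,60,25,41,0,0.042,60,25,41,0,0.042,60,25,41,0,0.042,60,0,0,0,0,60], force=20)

```text
time_s: 1.3
eef_pos: [0.4351, -0.158, 0.2124]
tool_rot: [[-0.004, 0.66, -0.751], [0.008, -0.751, -0.66], [-1.0, -0.008, -0.002]]
contact_force: [-1.1, -0.8, 0.4]
gripper_width: 0.639
```

Emit:
drive_tool(plan=[20,22,0,0.03,60,18,22,0,0,60,0,0,0,0,60,0,0,0,0,60])

```text
time_s: 1.7
eef_pos: [0.4731, -0.1125, 0.2111]
tool_rot: [[-0.007, 0.684, -0.73], [0.007, -0.73, -0.684], [-1.0, -0.01, 0.0]]
contact_force: [-0.2, -0.8, -0.5]
gripper_width: 0.635
```

Run:
```python
from h import *
o=robot.get_obs();print(o["eef_pos"],o["tool_rot"][:,1],o["gripper_width"])
a=snap("top","t1")[150:290,290:450];b=snap("side","s1")[130:300,190:370]
cv2.imwrite("pics/c1.png",np.hstack([cv2.resize(a,(400,400)),cv2.resize(b,(400,400))])[:,:,::-1])
```

```text
[ 0.47312136 -0.11250617  0.2111435 ] [ 0.68390278 -0.72950943 -0.00964241] 0.6353646020682688
```

View pics/c1.png

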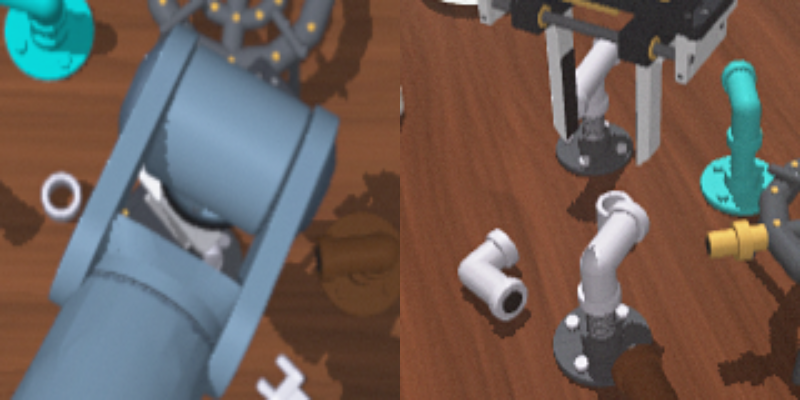

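The gripper hangs above the elbow, with its tips at about (565,135) and (645,160) in the side half of the crop and the elbow arm at about (610,245) below. The path down is clear, so I descend.

Emit:
drive_tool(plan=[0,1,-30,0,60,0,0,-30,0,60,0,0,-25,0,60,0,0,-15,0,60,0,0,-13,0,60,0,0,0,0,60])

```text
time_s: 2.4
eef_pos: [0.4703, -0.1187, 0.0959]
tool_rot: [[-0.003, 0.675, -0.738], [0.004, -0.738, -0.675], [-1.0, -0.005, -0.0]]
contact_force: [0.3, 0.0, 0.1]
gripper_width: 0.641
```

Run:
```python
from h import *
b=snap("side","s2")[160:300,220:380]
cv2.imwrite("pics/c2.png",cv2.resize(b,(640,560))[:,:,::-1])
o=robot.get_obs();print(o["contact_force"])
```

```text
[-0.94884199  0.71781716 -0.73113026]
```

View pics/c2.png

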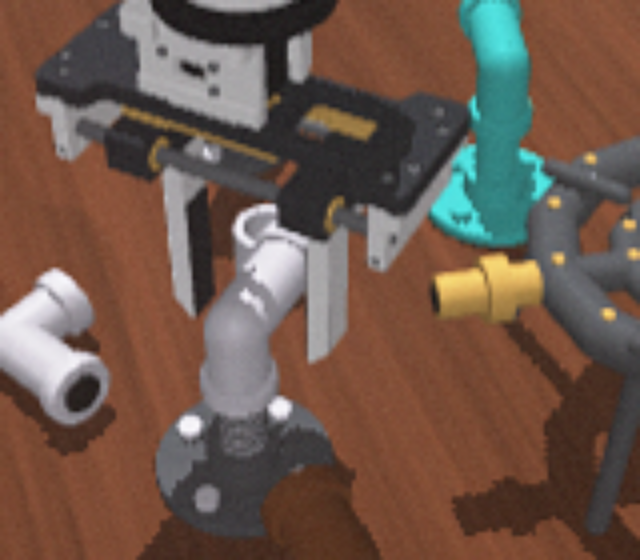

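The fingers straddle the arm: the left one is at about (195,250), the right one at about (325,290), and the arm between them at about (270,270). The nipple is clear. I close now.

Emit:
drive_tool(plan=[2,4,0,0,60,0,0,0,0,24,0,0,0,0,24,0,0,0,0,24,0,0,0,0,24,0,0,0,0,24], force=20)

```text
time_s: 3.05
eef_pos: [0.4746, -0.1149, 0.1007]
tool_rot: [[0.002, 0.675, -0.738], [0.003, -0.738, -0.675], [-1.0, -0.001, -0.004]]
contact_force: [-2.7, 2.1, 0.3]
gripper_width: 0.311
```

Gripped: the opening is 29 mm, and the tool angle puts the arm at 42.5°. The target is -8.8°, so about 0.89 rad is left. I start turning along the arc.

Emit:
drive_tool(plan=[2.2,-2.7,0,-0.12,24,1.8,-2.9,0,-0.12,24,1.5,-3.1,0,-0.12,24,0,0,0,0,24])

```text
time_s: 3.45
eef_pos: [0.4798, -0.1232, 0.1006]
tool_rot: [[0.002, 0.362, -0.932], [0.002, -0.932, -0.362], [-1.0, -0.001, -0.003]]
contact_force: [-0.7, 1.0, 0.5]
gripper_width: 0.313
```

Emit:
drive_tool(plan=[1.1,-3.3,0,-0.12,24,0.7,-3.4,0,-0.12,24,0.3,-3.4,0,-0.12,24,0,-3,0,-0.1,24,0,0,0,0,24,0,0,0,0,24])

```text
time_s: 4.05
eef_pos: [0.4815, -0.1353, 0.1005]
tool_rot: [[0.002, -0.087, -0.996], [0.002, -0.996, 0.087], [-1.0, -0.002, -0.002]]
contact_force: [-1.1, 0.8, -0.3]
gripper_width: 0.31
```

Emit:
drive_tool(plan=[-0.2,-1.7,0,-0.06,24,0,0,0,0,24,0,0,0,0,60,0,0,0,0,60,0,0,0,0,60])

```text
time_s: 4.55
eef_pos: [0.4819, -0.137, 0.1008]
tool_rot: [[0.004, -0.136, -0.991], [0.001, -0.991, 0.136], [-1.0, -0.001, -0.004]]
contact_force: [-1.1, -0.7, -0.7]
gripper_width: 0.532
```

Emit:
drive_tool(plan=[0,0,0,0,60,0,0,25,0,60,0,0,40,0,60,0,0,45,0,60,0,-30,10,0,60,-10,-47,0,0,60,-10,-47,0,0,60,-10,-47,0,0,60,-10,-47,0,0,60,-10,-47,0,0,60,0,0,0,0,60,0,0,0,0,60])

```text
time_s: 5.75
eef_pos: [0.4275, -0.4117, 0.2273]
tool_rot: [[0.007, -0.127, -0.992], [-0.004, -0.992, 0.127], [-1.0, 0.003, -0.007]]
contact_force: [0.7, -0.1, -0.2]
gripper_width: 0.637
```

Run:
```python
from h import *
a=snap("top","t3")[150:270,310:450];b=snap("side","s3")[160:300,220:380]
cv2.imwrite("pics/c3.png",np.hstack([cv2.resize(a,(400,343)),cv2.resize(b,(392,343))])[:,:,::-1])
o=robot.get_obs();print(o["eef_pos"],o["contact_force"])
```

```text
[ 0.42791564 -0.41060463  0.22737835] [ 0.15105485  1.02350608 -0.22517151]
```

View pics/c3.png

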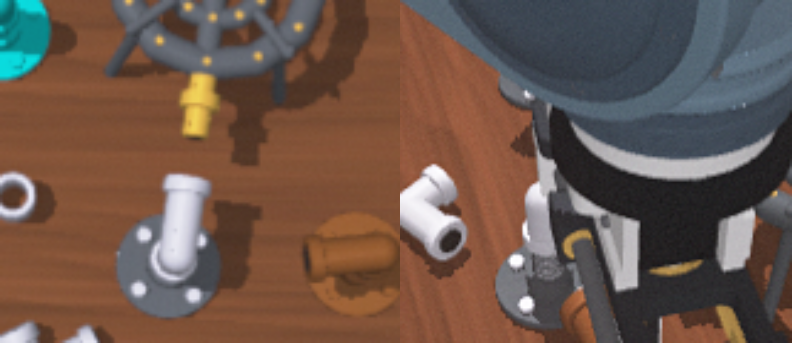

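The outlet's mouth is at crop (188,182), its bend at (177,262) and the nipple's end at (194,136), and the three are in line. I check the line and the tee numerically, then hand in.

Run:
```python
from h import *
f=lambda x,y:onz("top",310+x*.35,150+y*.35,.1)[:2]
b,m,n=f(177,262),f(188,180),f(195,137);st=np.array([.4525,-.1331])
for o in(b,st):
    d=(m-o)/np.linalg.norm(m-o);r=n-o;print("nipple x,y in elbow",d@r,d[0]*r[1]-d[1]*r[0])
g=lambda p:cv2.imread(p)[170:240,225:295]
print("tee diff",cv2.absdiff(g("pics/top0.png"),g("pics/t3.png")).mean())
r=n-st;yaw=np.radians(-7.8);print("by grasp yaw y=",-np.sin(yaw)*r[0]+np.cos(yaw)*r[1])
robot.finish_job()
```

```text
nipple x,y in elbow 0.10165874930887675 -0.0010249719852484674
nipple x,y in elbow 0.09485902297911052 -0.0001295292073533478
tee diff 2.57734693877551
by grasp yaw y= -0.0023240159745141434
the job is handed in; nothing more can be done
```

I screwed the elbow on about 0.88 rad clockwise, until its outlet pointed at the burner nipple. Then I let go, lifted the arm clear and handed the job in at about 6 s; no verdict was reported.

- **Aim:** the last top picture puts the nipple 0 to 1 mm off the outlet's centre line. The tool angle at release gives about 2 mm. Both are on the not-run-past side, and the limit is 18 mm.
- **Tee:** the picture around it matches the one from the start apart from slight noise (mean difference 2.6 of 255), so it shows no sign of having moved.
- **Contact:** the force readings stayed within about 3.5 N, and the gripper was about 0.28 m away from the elbow and clear of everything at the end.
- **Failed or missing checks:** in the last side picture the arm hid most of the elbow, so the final check rests on the top camera and the tool angle. An early attempt to locate the outlet's mouth from both cameras failed on a wrong pixel offset. I used the top view instead, which gave the mouth 57 mm from the stub's axis (60 mm stated).

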